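Touch check of a hand mixer on the safety-test bench

TASK

Run the touch check on the red mixer that stands on the blue mat: with the fingertips, lightly touch the round brass earth plate, then lightly touch the steel plate on top of that mixer, and then press the green button on the grey console fully down and let it go to log the check. Keep every touch gentle, leave the mixer standing where it is, never pick it up, and do not press the red button or disturb the other things on the bench.

Things in the scene. Friction and masses are not known exactly. Their poses are not given: they have to be found in the camera images.
- earth_plate: round brass disc, 70 mm across and 10 mm thick, lying level on a spring in the middle of a fixed black block 100 x 100 x 30 mm; its upper face stands 42 mm above the table. Origin at the centre of its underside, z up. It yields up to 5 mm when pushed down (1.5 N to start, 9 N at the stop) and springs back
- earth_top (a point): centre of the upper face of the brass earth plate, the spot to touch (anywhere on the disc will do)
- mixer: the red hand mixer to be checked, loose, standing upright on the blue mat; 150 long (its x) x 82 wide (its y) x 190 mm tall, about 0.95 kg. Origin at the centre of its underside, z up; beater sockets stick out 6 mm at its +x end
- mixer_plate: bright steel plate with round ends on top of that mixer, 110 (its x) x 50 (its y) x 10 mm; origin at the centre of its underside, z up. It yields up to 5 mm when pushed down (1.5 N to start, 9 N at the stop) and springs back
- mixer_top (a point): centre of the upper face of the steel plate, the spot to touch, 190 mm above the mixer's underside (anywhere on the plate will do)
- mat: blue mat under the mixer, fixed, 200 x 160 x 4 mm, origin at the centre of its underside
- console: fixed grey control box with a white top, 110 (its x) x 160 (its y) x 45 mm, origin at the centre of its underside; green button 38 mm to +y of its centre, red button 38 mm to -y
- green_button_top (a point): centre of the top of the green push button (32 mm across), 67 mm above the table; a black collar 48 mm across, 6 mm lower, surrounds it, and the top comes flush with the collar when fully down
- green_button (a joint): travel of the green button in m: 0 up, 0.006 fully down; a spring of about 5 N at the bottom pushes it back up
- red_button_top (a point): centre of the top of the red push button (32 mm across), not to be pressed
- red_button (a joint): travel of the red button in m, 0 up, 0.006 fully down
- spare_mixer: a second red mixer of the same kind, standing on the bare table off to the left, 190 mm tall; leave alone
- beater_a: loose steel beater lying on the table to the right, 160 mm long along its x, 34 mm thick; leave alone
- beater_b: a second such beater; leave alone
- probe: red test probe lying near the robot's base, 175 mm long along its x, 30 mm thick; leave alone
- screwdriver: screwdriver lying along its x near the robot's base; leave alone
- tape: roll of yellow tape lying flat at the back of the table, 90 mm across, 24 mm high; leave alone
- tray: open grey parts tray at the back of the table, 80 x 180 x 50 mm; leave alone
Not all that is in view belongs to the job. Leave any turquoise look-alike of the mixer alone.

How it is judged:
By the outcome, as a careful person would: the job done as asked, in the order asked, and still so for the second after the job is handed in, with the robot touching nothing.
It also fails if it takes over 61 s, if anything falls off the work surface, if the arm or the gripper's body presses on something with over 40 N, if the wrist force passes 120 N, or if a joint passes its speed limit or range.

ROBOT

A 6-joint arm with a two-finger parallel gripper is mounted at the origin on the work surface. World frame = base frame: x ahead of the robot, y to its left, z up, the work surface at z = 0. Lengths are in mm, angles in rad, forces in N, time in s.
With the tool pointing down it reaches from about 350 to 875 mm from the base axis. Payload 4.2 kg.
Tool frame: the origin (TCP) lies midway between the tips of the shut fingers; the grasp point (between the pads) lies 19 mm behind it; z points along the fingers, y is the line along which they close (so a half turn about z gives the same grasp; the last joint's range is limited). The gripper opens to 85 mm and grips with 20 to 120 N. Pads are 22 mm wide; open, the fingers measure 114 mm over their backs; the gripper's body (76 mm by 85 mm) begins 54 mm behind the grasp point. The pads swing forward as they close: fully open they stand 13 mm farther back than shut.
Start: joints at [-0.892, 0.385, 0.008, 0, -1.194, -0.259], TCP at [254.749, -570.703, 231.312] pointing down, gripper open.
Joint ranges: [-3.14, 3.14], [-1.21, 2.06], [-1.07, 1.41], [-3.16, 2.05], [-2.99, -0.16], [-3.1, 3.1]. Speed limits (rad/s): [2.79, 2.79, 3.14, 3.14, 3.14, 3.14].

INTERFACE

Orientations are given as a unit quaternion [x, y, z, w].
In Python, from bench import arm gives the robot as it stands.
- The arm moves only by the tool send_rows, never from a script. Its argument "targets" is a list of rows, each an object of numbers: "gripper": the gripper command: -1 is fully open, 1 is shut, values between are in proportion; "x", "y", "z": the shift along the tool's x, y, z in cm; "ax", "ay", "az": the turn, a rotation vector about the tool's x, y, z in degrees. A call has 1 to 5 rows; each row shifts and turns the commanded pose from where the row before left it, along the tool's axes as they then stand; what a row does not reach is not made up. A row lasts 1/12 s, in which the tool goes at most 41.7 mm and 7.16 degrees, less where a joint would pass 70% of its speed; a pose out of reach is approached as far as the arm can. A call is refused whole if a number of a shift passes 4.17 or a number of a turn 7.16, either way. A call with a gripper value outside its range is refused whole. The fingers move at their own pace and stop on an object; the grip force is fixed at half the most. Time passes only in rows, so rows that do not move let the fingers close. It gives the time, the measured TCP pose, the force, the opening and the grip force at its end, in the units of the state.
- arm.read_state(): the state, without advancing time (a new reading comes with each control period).
- arm.get_image(name): name is "scene" or "top"; returns (picture, depth): 400x640x3 uint8, red, green, blue; 400x640 float32, mm along the optical axis (not along the pixel's ray), 0 where there is no reading.
- arm.camera_model(name): a dict with "fx", "fy", "cx", "cy" (pixels), "distortion" ([k1, k2, p1, p2, k3] as OpenCV has them; the pictures are not rectified), "cam_to_world" (4x4, takes a point from camera to world coordinates). Camera axes: x right, y down, z forward; pixel columns grow to the right and rows downward; lengths in mm; the calibration is good to about 2 mm. A picture is of the moment at which its call begins. camera_model takes no time and is no camera call.
- arm.job_done(): hands the job in; it is judged then, once.
Trained networks look in the newest picture that a camera, given by its name, has taken for a name from the list of things; names that differ only in an ending like _2 or _b are one class to them, and where a whole thing is asked for, a point or a joint stands for the part that bears it (a point fixed in the world has none). Each returns a list of dicts, best first, with "score" (0 to 1); they miss things now and then, are a little off and sometimes report something else, mostly with a low value. They report only what shows in the picture. A call takes as long as a camera call. They do not tell look-alikes from the thing itself.
- arm.boxes_of(camera, thing): "rect" ([left, top, width, height] in pixels, round what is visible of it).
The state is a dict: "clock": time; "joints": joint angles; "joint_vel": joint speeds; "joint_efforts": joint torques, N m; "position": TCP position; "ee_rot": TCP orientation; "contact_force": force on the tool from outside, world axes, zero at the start; "wrist_torque": the same for the moment, N m; "gripper_width": finger opening in mm; "grasp_force": force on a finger pad.
Only numpy, scipy, OpenCV 4.12 (cv2) and the standard library are available. Lean on these libraries where they do the work, as an engineer would, in place of code of your own. Each camera call takes 0.05 s, during which the arm holds its last target. There are 200 camera calls.

## Working session

There is one attempt and no reset: what is moved stays moved. The work goes in short steps, Python scripts to look and compute and a tool call to move; the robot and the scene stay as the last step left them, time stands still between calls to the robot, and variables do not carry over. Pictures are saved under pics/ and viewed, at most 10 in all, crops included, and the job is handed in when it is done.

Besides the shell and the picture viewer there is one more tool, called after "Request:" as name(argument=value, ...), one argument or row to a line, values as JSON. send_rows: Moves the arm, as the interface text tells. Its arguments: {"type":"object","properties":{"targets":{"type":"array"}},"required":["targets"]}

```bash
mkdir -p pics; cat > h.py <<'E'
import numpy as np,cv2
from bench import arm
def world(cam,px,depth,m):
    K=np.array([[m["fx"],0,m["cx"]],[0,m["fy"],m["cy"]],[0,0,1.]])
    px=np.asarray(px,float).reshape(-1,1,2)
    n=cv2.undistortPoints(px,K,np.array(m["distortion"],float)).reshape(-1,2)
    d=np.array([depth[int(round(v)),int(round(u))] for u,v in px.reshape(-1,2)])
    P=np.c_[n*d[:,None],d,np.ones(len(d))]
    return (P@np.array(m["cam_to_world"]).T)[:,:3]
E
python3 - <<'E'
from h import *
for c in ["scene","top"]:
    p,d=arm.get_image(c); m=arm.camera_model(c)
    cv2.imwrite(f"pics/{c}0.png",p[:,:,::-1]); np.save(f"{c}.npy",d)
    print(c,np.round(np.array(m["cam_to_world"])[:3,3]))
    for t in ["earth_plate","mixer","mixer_plate","green_button","console","mat"]:
        for b in arm.boxes_of(c,t)[:4]:
            l,tp,w,h=b["rect"]; ctr=[l+w/2,tp+h/2]
            print(t,round(b["score"],2),np.round(b["rect"]),np.round(world(c,ctr,d,m)[0]))
s=arm.read_state(); print(s["clock"],s["position"],s["ee_rot"])
E
```

```text
scene [ 936.  762. 1586.]
earth_plate 0.51 [286. 157.  16.  13.] [ 936.  762. 1586.]
mixer 0.91 [340. 125.  37.  65.] [356. -76. 181.]
mixer 0.7 [290. 184.  46.  42.] [587.  12. 163.]
mixer 0.62 [411. 244.  18.  30.] [325. 318.  18.]
mixer_plate 0.97 [297. 185.  33.  12.] [566. -23. 194.]
mixer_plate 0.78 [350. 132.  18.  18.] [ 317. -134.  186.]
green_button 0.16 [253. 124.   7.  24.] [ 594. -489.   -4.]
console 0.57 [341. 237.  46.  52.] [515. 240.  46.]
mat 0.92 [285. 202.  65.  46.] [577.  18.  19.]
top [ 2.730e+02 -1.000e+00  1.659e+03]
earth_plate 0.68 [405. 200.  24.  21.] [ 525. -260.   45.]
mixer 0.88 [314. 163.  51.  61.] [552. -15. 198.]
mixer 0.8 [347. 258.  60.  38.] [ 314. -117.  192.]
mixer_plate 0.85 [361. 265.  37.  20.] [ 319. -124.  195.]
mixer_plate 0.58 [326. 173.  28.  34.] [563. -16. 196.]
mixer_plate 0.57 [244. 210.  10.   8.] [517. 268.  72.]
console 0.92 [230. 196.  59.  45.] [503. 239.  45.]
mat 0.93 [312. 174.  60.  63.] [521. -23. 183.]
mat 0.47 [409. 194.  20.  27.] [ 534. -267.   40.]
0.7 [ 254.73906606 -570.68816283  231.32263426] [-2.08360385e-01  9.78052120e-01  1.40487295e-05 -7.48957950e-06]
```

View pics/top0.png

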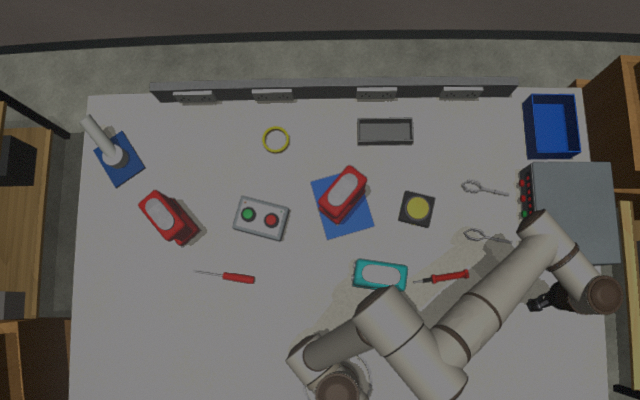

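View pics/scene0.png

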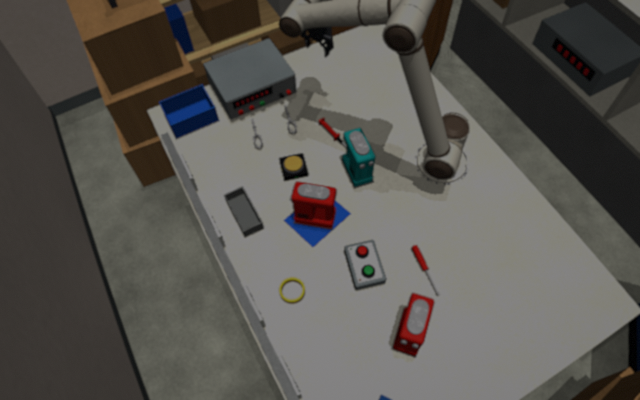

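The top view shows the brass disc at about (417,208), the steel plate of the red mixer on the mat at (343,188), the green button at (248,214) and the red one at (271,220). The turquoise look-alike is at (381,275), and the scene view agrees. Next I'll refine these positions by colour and depth.

```bash
python3 - <<'E'
from h import *
p,d=arm.get_image("top"); m=arm.camera_model("top")
hsv=cv2.cvtColor(p,cv2.COLOR_RGB2HSV)
def go(n,roi,lo,hi):
    l,t,r,b=roi; k=cv2.inRange(hsv,lo,hi)[t:b,l:r]
    N,lab,st,ce=cv2.connectedComponentsWithStats(k); i=1+st[1:,4].argmax()
    v,u=np.nonzero(lab==i); w=world("top",np.c_[u+l,v+t],d,m)
    print(n,ce[i]+[l,t],st[i],np.round(np.median(w,0)),np.round(w.mean(0)),np.round(w.min(0)),np.round(w.max(0)))
    if n=="steel": print(np.round(cv2.minAreaRect(w[:,:2].astype(np.float32))[2]),cv2.minAreaRect(w[:,:2].astype(np.float32)))
go("brass",(395,185,440,230),(18,80,60),(35,255,255))
go("steel",(310,155,375,225),(0,0,110),(180,70,255))
go("green",(232,198,260,230),(40,80,30),(90,255,255))
go("red",(260,205,285,235),(0,120,60),(10,255,255))
print(hsv[188,343],hsv[208,417],hsv[214,248])
s=arm.read_state();print(s["joints"],s["gripper_width"])
E
```

```text
brass [417.37564767 207.58290155] [ 12  12  22  22 386] [ 533. -262.   42.] [ 533. -261.   50.] [ 273. -297.   31.] [ 5.690e+02 -1.000e+00  1.659e+03]
steel [340.52228949 176.45459549] [   0    0   65   70 1817] [672.  -7.   0.] [647. -21.   6.] [ 273. -133.  -13.] [ 724.   81. 1659.]
89.0 ((497.3991394042969, -21.8585205078125), (212.27590942382812, 449.8362121582031), 88.77204132080078)
green [247.25882353 213.4       ] [10 11 11 10 85] [517. 274.  66.] [510. 264. 122.] [273.  -1.  54.] [ 533.  292. 1659.]
red [270.5125 219.4375] [ 6 10 10 10 80] [498. 200.  67.] [498. 200.  67.] [484. 186.  54.] [514. 215.  77.]
[150   2 128] [ 29 137 134] [ 67 138 129]
[-8.92389826e-01  3.84686334e-01  7.86353392e-03 -3.88677255e-05
 -1.19400049e+00 -2.58580911e-01] 85.23540976356121
```

Request:
send_rows(
  targets=[
    {"gripper": 1,"x": -3.1,"y": 1.4},
    {"gripper": 1,"x": -3.1,"y": 1.4},
    {"gripper": 1,"x": -3.1,"y": 1.4},
    {"gripper": 1,"x": -3.1,"y": 1.4},
    {"gripper": 1,"x": -3.1,"y": 1.4},
  ],
)

```text
$.targets[0]: bad value
```

Request:
send_rows(
  targets=[
    {"gripper": 1,"x": -3.1,"y": 1.4},
    {"gripper": 1,"x": -3.1,"y": 1.4},
    {"gripper": 1,"x": -3.1,"y": 1.4},
    {"gripper": 1,"x": -3.1,"y": 1.4},
    {"gripper": 1,"x": -3.1,"y": 1.4},
  ],
)

```text
$.targets[0]: bad value
```

Request:
send_rows(
  targets=[
    {"gripper": 1,"x": -3.1,"y": 1.4,"z": 0,"ax": 0,"ay": 0,"az": 0},
    {"gripper": 1,"x": -3.1,"y": 1.4,"z": 0,"ax": 0,"ay": 0,"az": 0},
    {"gripper": 1,"x": -3.1,"y": 1.4,"z": 0,"ax": 0,"ay": 0,"az": 0},
    {"gripper": 1,"x": -3.1,"y": 1.4,"z": 0,"ax": 0,"ay": 0,"az": 0},
    {"gripper": 1,"x": -3.1,"y": 1.4,"z": 0,"ax": 0,"ay": 0,"az": 0},
  ],
)

```text
clock: 1.17
position: [368.5, -442.4, 231.5]
ee_rot: [-0.208, 0.978, -0.0, 0.0]
contact_force: [1.1, 1.2, -0.4]
gripper_width: 25.6
grasp_force: 0.0
```

Request:
send_rows(
  targets=[
    {"gripper": 1,"x": -3.1,"y": 1.4,"z": 0,"ax": 0,"ay": 0,"az": 0},
    {"gripper": 1,"x": -3.1,"y": 1.4,"z": 0,"ax": 0,"ay": 0,"az": 0},
    {"gripper": 1,"x": -3.1,"y": 1.4,"z": 0,"ax": 0,"ay": 0,"az": 0},
    {"gripper": 1,"x": -3.1,"y": 1.4,"z": 0,"ax": 0,"ay": 0,"az": 0},
    {"gripper": 1,"x": -3.1,"y": 1.4,"z": 0,"ax": 0,"ay": 0,"az": 0},
  ],
)

```text
clock: 1.58
position: [481.7, -315.1, 231.6]
ee_rot: [-0.208, 0.978, -0.0, 0.0]
contact_force: [0.2, -0.0, 1.0]
gripper_width: -0.0
grasp_force: 0.0
```

Request:
send_rows(
  targets=[
    {"gripper": 1,"x": -3.1,"y": 1.4,"z": 0,"ax": 0,"ay": 0,"az": 0},
    {"gripper": 1,"x": -3.1,"y": 1.4,"z": 0,"ax": 0,"ay": 0,"az": 0},
    {"gripper": 1,"x": 0,"y": 0,"z": 3,"ax": 0,"ay": 0,"az": 0},
    {"gripper": 1,"x": 0,"y": 0,"z": 3,"ax": 0,"ay": 0,"az": 0},
    {"gripper": 1,"x": 0,"y": 0,"z": 3,"ax": 0,"ay": 0,"az": 0},
  ],
)

```text
clock: 2.0
position: [526.8, -264.8, 140.9]
ee_rot: [-0.209, 0.978, -0.0, 0.001]
contact_force: [0.5, -0.8, -0.0]
gripper_width: 0.2
grasp_force: 0.0
```

Request:
send_rows(
  targets=[
    {"gripper": 1,"x": -0.6,"y": 0,"z": 3,"ax": 0,"ay": 0,"az": 0},
    {"gripper": 1,"x": 0,"y": 0,"z": 3,"ax": 0,"ay": 0,"az": 0},
    {"gripper": 1,"x": 0,"y": 0,"z": 2,"ax": 0,"ay": 0,"az": 0},
    {"gripper": 1,"x": 0,"y": 0,"z": 0.8,"ax": 0,"ay": 0,"az": 0},
    {"gripper": 1,"x": 0,"y": 0,"z": 0,"ax": 0,"ay": 0,"az": 0},
  ],
)

```text
clock: 2.42
position: [530.2, -263.0, 51.2]
ee_rot: [-0.208, 0.978, 0.001, -0.002]
contact_force: [-0.2, -0.3, 0.0]
gripper_width: 0.0
grasp_force: 0.0
```

Now I'll check from close by before touching.

```bash
python3 - <<'E'
from h import *
for i,c in enumerate(["top","scene"]):
    p,d=arm.get_image(c)
    q=p[150:260,300:480] if c=="top" else p[110:220,240:400]
    cv2.imwrite(f"pics/{c}1.png",cv2.resize(q,None,fx=4,fy=4,interpolation=2)[:,:,::-1])
E
```

```text
(no output)
```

View pics/scene1.png

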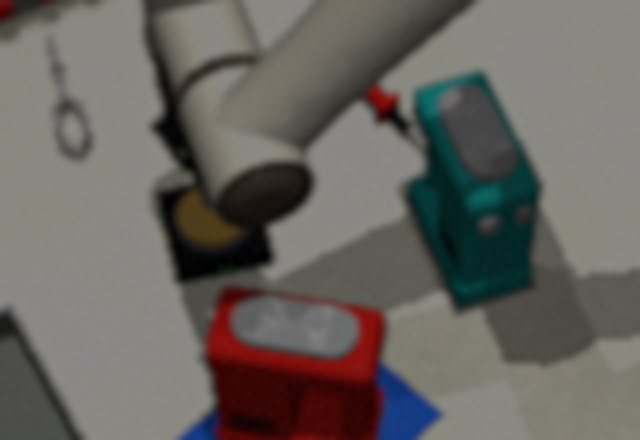

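Request:
send_rows(
  targets=[
    {"gripper": 1,"x": 0,"y": 0,"z": 0.3,"ax": 0,"ay": 0,"az": 0},
    {"gripper": 1,"x": 0,"y": 0,"z": 0.3,"ax": 0,"ay": 0,"az": 0},
    {"gripper": 1,"x": 0,"y": 0,"z": 0.2,"ax": 0,"ay": 0,"az": 0},
    {"gripper": 1,"x": 0,"y": 0,"z": 0,"ax": 0,"ay": 0,"az": 0},
  ],
)

```text
clock: 2.85
position: [531.4, -263.2, 45.6]
ee_rot: [-0.208, 0.978, -0.0, 0.0]
contact_force: [-0.6, 0.1, -0.1]
gripper_width: 0.3
grasp_force: 0.0
```

The crop shows the gripper above the brass disc (disc near (210,215) in the crop) with both mixers clear of the arm. I'll lower gently until there is force.

Request:
send_rows(
  targets=[
    {"gripper": 1,"x": 0,"y": 0,"z": 0.2,"ax": 0,"ay": 0,"az": 0},
    {"gripper": 1,"x": 0,"y": 0,"z": 0.1,"ax": 0,"ay": 0,"az": 0},
    {"gripper": 1,"x": 0,"y": 0,"z": 0.1,"ax": 0,"ay": 0,"az": 0},
    {"gripper": 1,"x": 0,"y": 0,"z": 0,"ax": 0,"ay": 0,"az": 0},
  ],
)

```text
clock: 3.18
position: [531.5, -263.2, 41.4]
ee_rot: [-0.208, 0.978, -0.0, -0.0]
contact_force: [-0.6, 0.6, 2.5]
gripper_width: 0.2
grasp_force: 1.0
```

Request:
send_rows(
  targets=[
    {"gripper": 1,"x": 0,"y": 0,"z": 0.1,"ax": 0,"ay": 0,"az": 0},
    {"gripper": 1,"x": 0,"y": 0,"z": 0,"ax": 0,"ay": 0,"az": 0},
    {"gripper": 1,"x": 0,"y": 0,"z": 0,"ax": 0,"ay": 0,"az": 0},
  ],
)

```text
clock: 3.43
position: [531.5, -263.3, 40.6]
ee_rot: [-0.208, 0.978, -0.0, 0.0]
contact_force: [-1.0, 0.3, 3.5]
gripper_width: -0.2
grasp_force: 1.6
```

Request:
send_rows(
  targets=[
    {"gripper": 1,"x": 0,"y": 0,"z": -1,"ax": 0,"ay": 0,"az": 0},
    {"gripper": 1,"x": 0,"y": 0,"z": -4,"ax": 0,"ay": 0,"az": 0},
    {"gripper": 1,"x": 0,"y": 0,"z": -4,"ax": 0,"ay": 0,"az": 0},
    {"gripper": 1,"x": 0,"y": 0,"z": -4,"ax": 0,"ay": 0,"az": 0},
    {"gripper": 1,"x": 0,"y": 0,"z": -4,"ax": 0,"ay": 0,"az": 0},
  ],
)

```text
clock: 3.85
position: [531.1, -263.2, 212.7]
ee_rot: [-0.208, 0.978, -0.0, 0.0]
contact_force: [0.8, -0.4, 0.9]
gripper_width: 0.2
grasp_force: 0.0
```

Request:
send_rows(
  targets=[
    {"gripper": 1,"x": 0,"y": 0,"z": -4,"ax": 0,"ay": 0,"az": 0},
    {"gripper": 1,"x": 0,"y": 0,"z": -2,"ax": 0,"ay": 0,"az": 0},
    {"gripper": 1,"x": 0,"y": 0,"z": 0,"ax": 0,"ay": 0,"az": 0},
  ],
)

```text
clock: 4.1
position: [533.8, -264.3, 277.7]
ee_rot: [-0.209, 0.978, -0.003, 0.006]
contact_force: [0.2, -0.5, 0.8]
gripper_width: 0.3
grasp_force: 0.0
```

Request:
send_rows(
  targets=[
    {"gripper": 1,"x": -1.6,"y": 2.65,"z": 0,"ax": 0,"ay": 0,"az": 0},
    {"gripper": 1,"x": -1.6,"y": 2.65,"z": 0,"ax": 0,"ay": 0,"az": 0},
    {"gripper": 1,"x": -1.6,"y": 2.65,"z": 0,"ax": 0,"ay": 0,"az": 0},
    {"gripper": 1,"x": -1.6,"y": 2.65,"z": 0,"ax": 0,"ay": 0,"az": 0},
    {"gripper": 1,"x": -1.6,"y": 2.65,"z": 0,"ax": 0,"ay": 0,"az": 0},
  ],
)

```text
clock: 4.52
position: [549.9, -108.3, 269.8]
ee_rot: [-0.208, 0.978, 0.0, -0.0]
contact_force: [1.0, -0.7, 0.4]
gripper_width: 0.2
grasp_force: 0.0
```

Request:
send_rows(
  targets=[
    {"gripper": 1,"x": -1.6,"y": 2.65,"z": 0,"ax": 0,"ay": 0,"az": 0},
    {"gripper": 1,"x": -1.6,"y": 2.65,"z": 0,"ax": 0,"ay": 0,"az": 0},
    {"gripper": 1,"x": -1.6,"y": 2.65,"z": 0,"ax": 0,"ay": 0,"az": 0},
    {"gripper": 1,"x": 0,"y": 0,"z": 2,"ax": 0,"ay": 0,"az": 0},
    {"gripper": 1,"x": 0,"y": 0,"z": 0,"ax": 0,"ay": 0,"az": 0},
  ],
)

```text
clock: 4.93
position: [559.7, -15.8, 246.6]
ee_rot: [-0.209, 0.978, 0.001, -0.004]
contact_force: [-1.1, -0.5, -1.2]
gripper_width: -0.0
grasp_force: 0.0
```

Request:
send_rows(
  targets=[
    {"gripper": 1,"x": -0.1,"y": -0.5,"z": 2,"ax": 0,"ay": 0,"az": 0},
    {"gripper": 1,"x": 0,"y": 0,"z": 2,"ax": 0,"ay": 0,"az": 0},
    {"gripper": 1,"x": 0,"y": 0,"z": 0.4,"ax": 0,"ay": 0,"az": 0},
    {"gripper": 1,"x": 0,"y": 0,"z": 0.3,"ax": 0,"ay": 0,"az": 0},
    {"gripper": 1,"x": 0,"y": 0,"z": 0,"ax": 0,"ay": 0,"az": 0},
  ],
)

```text
clock: 5.35
position: [564.8, -22.2, 203.4]
ee_rot: [-0.208, 0.978, -0.0, -0.0]
contact_force: [1.1, -0.4, 0.2]
gripper_width: 0.1
grasp_force: 0.0
```

```bash
python3 - <<'E'
from h import *
p,d=arm.get_image("scene")
cv2.imwrite("pics/scene2.png",cv2.resize(p[130:260,240:400],None,fx=4,fy=4,interpolation=2)[:,:,::-1])
print(arm.read_state()["position"])
E
```

```text
[565.27491665 -22.11511835 204.16177039]
```

View pics/scene2.png

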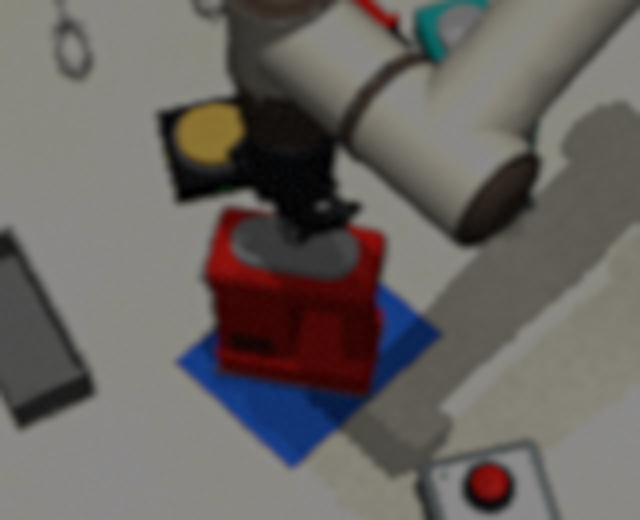

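The fingertips hover over the middle of the steel plate, near (300,235) in the crop. I'll lower slowly.

Request:
send_rows(
  targets=[
    {"gripper": 1,"x": 0,"y": 0,"z": 0.3,"ax": 0,"ay": 0,"az": 0},
    {"gripper": 1,"x": 0,"y": 0,"z": 0.2,"ax": 0,"ay": 0,"az": 0},
    {"gripper": 1,"x": 0,"y": 0,"z": 0.2,"ax": 0,"ay": 0,"az": 0},
    {"gripper": 1,"x": 0,"y": 0,"z": 0.1,"ax": 0,"ay": 0,"az": 0},
    {"gripper": 1,"x": 0,"y": 0,"z": 0,"ax": 0,"ay": 0,"az": 0},
  ],
)

```text
clock: 5.82
position: [564.7, -21.6, 195.2]
ee_rot: [-0.208, 0.978, 0.0, -0.0]
contact_force: [-0.5, 0.4, -0.6]
gripper_width: -0.0
grasp_force: 0.0
```

Request:
send_rows(
  targets=[
    {"gripper": 1,"x": 0,"y": 0,"z": 0.1,"ax": 0,"ay": 0,"az": 0},
    {"gripper": 1,"x": 0,"y": 0,"z": 0.1,"ax": 0,"ay": 0,"az": 0},
    {"gripper": 1,"x": 0,"y": 0,"z": 0.1,"ax": 0,"ay": 0,"az": 0},
    {"gripper": 1,"x": 0,"y": 0,"z": 0,"ax": 0,"ay": 0,"az": 0},
  ],
)

```text
clock: 6.15
position: [565.1, -21.6, 192.7]
ee_rot: [-0.208, 0.978, -0.0, 0.0]
contact_force: [-1.7, 0.3, 3.5]
gripper_width: -0.0
grasp_force: 1.6
```

Request:
send_rows(
  targets=[
    {"gripper": 1,"x": 0,"y": 0,"z": 0,"ax": 0,"ay": 0,"az": 0},
    {"gripper": 1,"x": 0,"y": 0,"z": -1,"ax": 0,"ay": 0,"az": 0},
    {"gripper": 1,"x": 0,"y": 0,"z": -3,"ax": 0,"ay": 0,"az": 0},
    {"gripper": 1,"x": 0,"y": 0,"z": -4,"ax": 0,"ay": 0,"az": 0},
    {"gripper": 1,"x": 0,"y": 0,"z": 0,"ax": 0,"ay": 0,"az": 0},
  ],
)

```text
clock: 6.57
position: [568.8, -21.9, 281.1]
ee_rot: [-0.209, 0.978, -0.002, 0.008]
contact_force: [1.7, -1.0, 2.2]
gripper_width: -0.2
grasp_force: 0.0
```

Request:
send_rows(
  targets=[
    {"gripper": 1,"x": -0.85,"y": 3.2,"z": 0,"ax": 0,"ay": 0,"az": 0},
    {"gripper": 1,"x": -0.85,"y": 3.2,"z": 0,"ax": 0,"ay": 0,"az": 0},
    {"gripper": 1,"x": -0.85,"y": 3.2,"z": 0,"ax": 0,"ay": 0,"az": 0},
    {"gripper": 1,"x": -0.85,"y": 3.2,"z": 0,"ax": 0,"ay": 0,"az": 0},
    {"gripper": 1,"x": -0.85,"y": 3.2,"z": 0,"ax": 0,"ay": 0,"az": 0},
  ],
)

```text
clock: 6.98
position: [538.1, 143.1, 272.9]
ee_rot: [-0.208, 0.978, 0.0, 0.0]
contact_force: [0.9, -0.4, -0.1]
gripper_width: -0.2
grasp_force: 0.0
```

Request:
send_rows(
  targets=[
    {"gripper": 1,"x": -0.85,"y": 3.2,"z": 0,"ax": 0,"ay": 0,"az": 0},
    {"gripper": 1,"x": -0.85,"y": 3.2,"z": 0,"ax": 0,"ay": 0,"az": 0},
    {"gripper": 1,"x": -0.85,"y": 3.2,"z": 0,"ax": 0,"ay": 0,"az": 0},
    {"gripper": 1,"x": -0.85,"y": 3.2,"z": 0,"ax": 0,"ay": 0,"az": 0},
    {"gripper": 1,"x": 0,"y": 0,"z": 0,"ax": 0,"ay": 0,"az": 0},
  ],
)

```text
clock: 7.4
position: [516.7, 277.3, 272.1]
ee_rot: [-0.211, 0.978, 0.001, 0.0]
contact_force: [-0.4, -0.8, 0.5]
gripper_width: 0.2
grasp_force: 0.0
```

Request:
send_rows(
  targets=[
    {"gripper": 1,"x": 0,"y": 0,"z": 3.8,"ax": 0,"ay": 0,"az": 0},
    {"gripper": 1,"x": 0,"y": 0,"z": 3.8,"ax": 0,"ay": 0,"az": 0},
    {"gripper": 1,"x": 0,"y": 0,"z": 3.8,"ax": 0,"ay": 0,"az": 0},
    {"gripper": 1,"x": 0,"y": 0,"z": 3.8,"ax": 0,"ay": 0,"az": 0},
    {"gripper": 1,"x": 0,"y": 0,"z": 3,"ax": 0,"ay": 0,"az": 0},
  ],
)

```text
clock: 7.82
position: [516.5, 271.7, 87.9]
ee_rot: [-0.208, 0.978, -0.0, -0.001]
contact_force: [-0.4, -0.9, -0.3]
gripper_width: -0.1
grasp_force: 0.0
```

Request:
send_rows(
  targets=[
    {"gripper": 1,"x": 0,"y": 0,"z": 0,"ax": 0,"ay": 0,"az": 0},
    {"gripper": 1,"x": 0,"y": 0,"z": 0,"ax": 0,"ay": 0,"az": 0},
  ],
)

```text
clock: 7.98
position: [517.2, 272.0, 89.6]
ee_rot: [-0.208, 0.978, -0.001, -0.001]
contact_force: [1.1, 0.1, 0.5]
gripper_width: 0.1
grasp_force: 0.0
```

```bash
python3 - <<'E'
from h import *
p,d=arm.get_image("scene")
cv2.imwrite("pics/scene3.png",cv2.resize(p[180:310,300:440],None,fx=4,fy=4,interpolation=2)[:,:,::-1])
print(arm.read_state()["position"])
E
```

```text
[518.50174449 273.07531583  91.69308071]
```

View pics/scene3.png

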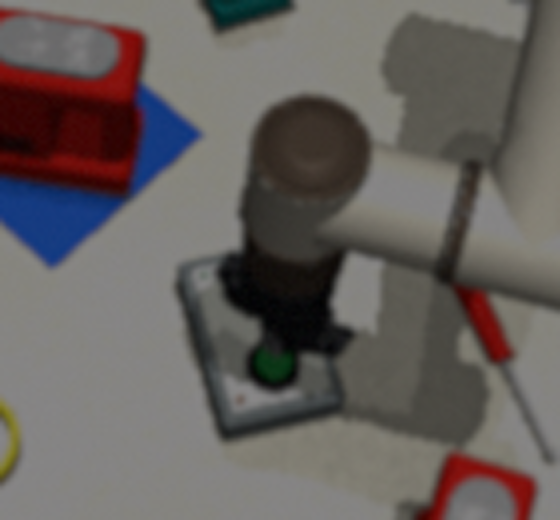

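The fingertips are above the green button (at (272,362) in the crop). The red button and the other items are clear. I'll press.

Request:
send_rows(
  targets=[
    {"gripper": 1,"x": 0,"y": 0,"z": 1,"ax": 0,"ay": 0,"az": 0},
    {"gripper": 1,"x": 0,"y": 0,"z": 0.8,"ax": 0,"ay": 0,"az": 0},
    {"gripper": 1,"x": 0,"y": 0,"z": 0.3,"ax": 0,"ay": 0,"az": 0},
    {"gripper": 1,"x": 0,"y": 0,"z": 0.2,"ax": 0,"ay": 0,"az": 0},
    {"gripper": 1,"x": 0,"y": 0,"z": 0,"ax": 0,"ay": 0,"az": 0},
  ],
)

```text
clock: 8.45
position: [517.4, 272.6, 67.4]
ee_rot: [-0.208, 0.978, 0.0, 0.0]
contact_force: [0.5, -0.1, -0.3]
gripper_width: 0.1
grasp_force: 0.0
```

Request:
send_rows(
  targets=[
    {"gripper": 1,"x": 0,"y": 0,"z": 0.2,"ax": 0,"ay": 0,"az": 0},
    {"gripper": 1,"x": 0,"y": 0,"z": 0.2,"ax": 0,"ay": 0,"az": 0},
    {"gripper": 1,"x": 0,"y": 0,"z": 0.1,"ax": 0,"ay": 0,"az": 0},
    {"gripper": 1,"x": 0,"y": 0,"z": 0,"ax": 0,"ay": 0,"az": 0},
  ],
)

```text
clock: 8.78
position: [517.7, 272.8, 62.8]
ee_rot: [-0.209, 0.978, 0.0, 0.0]
contact_force: [-0.1, -0.2, 3.1]
gripper_width: -0.1
grasp_force: 1.9
```

Request:
send_rows(
  targets=[
    {"gripper": 1,"x": 0,"y": 0,"z": 0.1,"ax": 0,"ay": 0,"az": 0},
    {"gripper": 1,"x": 0,"y": 0,"z": 0.1,"ax": 0,"ay": 0,"az": 0},
    {"gripper": 1,"x": 0,"y": 0,"z": 0,"ax": 0,"ay": 0,"az": 0},
  ],
)

```text
clock: 9.03
position: [517.7, 272.8, 61.1]
ee_rot: [-0.209, 0.978, 0.0, 0.0]
contact_force: [-1.2, -0.7, 7.7]
gripper_width: -0.4
grasp_force: 3.3
```

Request:
send_rows(
  targets=[
    {"gripper": 1,"x": 0,"y": 0,"z": 0.05,"ax": 0,"ay": 0,"az": 0},
    {"gripper": 1,"x": 0,"y": 0,"z": 0,"ax": 0,"ay": 0,"az": 0},
    {"gripper": 1,"x": 0,"y": 0,"z": 0,"ax": 0,"ay": 0,"az": 0},
  ],
)

```text
clock: 9.28
position: [517.7, 272.8, 61.1]
ee_rot: [-0.209, 0.978, 0.0, 0.001]
contact_force: [-2.3, -1.1, 9.3]
gripper_width: -0.2
grasp_force: 4.4
```

The button is at its stop: the position held at 61.1 while the force rose to 9.3 N. I'll release it and retreat straight up.

Request:
send_rows(
  targets=[
    {"gripper": 1,"x": 0,"y": 0,"z": -0.5,"ax": 0,"ay": 0,"az": 0},
    {"gripper": 1,"x": 0,"y": 0,"z": -1,"ax": 0,"ay": 0,"az": 0},
    {"gripper": 1,"x": 0,"y": 0,"z": -4,"ax": 0,"ay": 0,"az": 0},
    {"gripper": 1,"x": 0,"y": 0,"z": -4,"ax": 0,"ay": 0,"az": 0},
    {"gripper": 1,"x": 0,"y": 0,"z": -4,"ax": 0,"ay": 0,"az": 0},
  ],
)

```text
clock: 9.7
position: [516.7, 272.0, 195.9]
ee_rot: [-0.208, 0.978, -0.0, -0.001]
contact_force: [-0.2, 0.6, 0.7]
gripper_width: -0.1
grasp_force: 0.0
```

Request:
send_rows(
  targets=[
    {"gripper": 1,"x": 0,"y": 0,"z": -4,"ax": 0,"ay": 0,"az": 0},
    {"gripper": 1,"x": 0,"y": 0,"z": 0,"ax": 0,"ay": 0,"az": 0},
    {"gripper": 1,"x": 0,"y": 0,"z": 0,"ax": 0,"ay": 0,"az": 0},
  ],
)

```text
clock: 9.95
position: [518.1, 273.4, 238.0]
ee_rot: [-0.208, 0.978, 0.002, 0.003]
contact_force: [0.2, -0.9, -0.6]
gripper_width: 0.2
grasp_force: 0.0
```

```bash
python3 - <<'E'
from h import *
p,d=arm.get_image("scene")
cv2.imwrite("pics/scene4.png",p[:,:,::-1])
E
```

```text
(no output)
```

View pics/scene4.png

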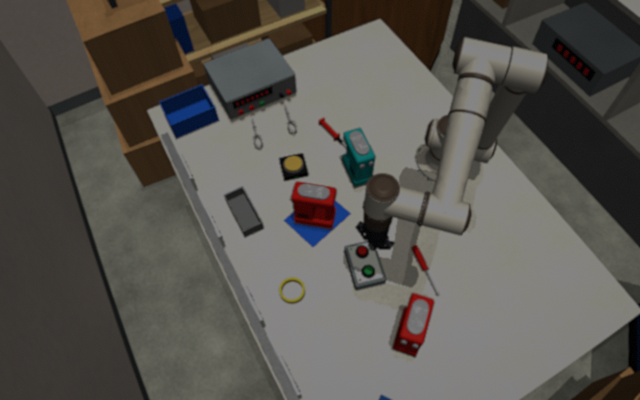

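The mixer still stands at (314,204) as before, nothing else has moved, and the arm is clear.

```bash
python3 -c "
from bench import arm
print(arm.job_done())"
```

```text
the job is handed in; nothing more can be done
None
```

The touch check is done and handed in: I touched the brass plate and then the mixer's steel plate (about 3.5 N each), then pressed the green button to its stop and released it; nothing else on the bench moved in the last picture.

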